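# Change the model on the survey table

### The job

Change the stone model on the survey table: the one with the steel posts, boxed in between the jar and the bur block in the case pan, is to go on the plate, and the toothed one into the pan in its stead. First clear the jar, the bur block and the toothed model onto the grey mat, then lay the model with the steel posts in the middle of the plate the way the other lay, and only then put the toothed model in the middle of the pan the way its fellow lay, and the jar and the bur block back where each stood. Keep both models upright, set them down without dropping them, and leave the glass dish, the screwdriver and the small part model behind the pan alone.

Things in the scene. Friction and masses are not known exactly. Their poses are not given: they have to be found in the camera images.
- jar_mid (a point): Round white jar with a knurled steel lid, 47 mm across, 48 mm tall, 0.11 kg, standing in the case pan on one side (pan +y or -y) of the implant model, about 12 mm from it, too tight for a finger; along the pan's x there is free room. Point: its centre, 24 mm above its underside; z is up.
- bur_block_mid (a point): Aluminium bur block, 50 mm (its x) by 40 mm (its y) by 26 mm tall, with short thin burs standing in its top (overall 46 mm tall), 0.14 kg, in the case pan on the other side of the implant model, about 12 mm from it; free room along the pan's x, with which its own x roughly lines up. Point: centre of the aluminium block, 13 mm above its underside; z is up.
- implant_model_mid (a point): Implant model: stone cast on a block 86 mm (its x) by 56 mm (its y) by 34 mm tall, pale green below and tan above, with a low curved ridge carrying four bright steel posts and one white tooth (overall 53 mm tall), 0.24 kg. Starts in the middle of the case pan, long side along the pan's x. Point: centre of the block, 17 mm above its underside; z is up.
- toothed_model_mid (a point): Toothed model: stone cast on the same block, 86 mm (its x) by 56 mm (its y) by 34 mm tall, pale green and tan, its ridge carrying a full row of stone teeth and no steel (overall 49 mm tall), 0.24 kg. Starts on the survey table's plate, long side along the plate's x. Point: centre of the block, 17 mm above its underside; z is up.
- case_pan: Case pan: pale grey open plastic tray, 168 mm (its x) by 232 mm (its y), walls 4 mm thick and 34 mm tall (37 mm with the rolled rim), floor 4 mm thick; fixed. Origin: centre of its underside, on the bench; the implant model starts within 4 mm of this middle, the jar and the bur block about 63 mm from it along +y and -y, either way round.
- plate_top (a point): Centre of the top face of the survey table's plate, 90 mm above the bench: a fixed aluminium disc 152 mm across on a black magnetic base. Three steel clamp posts, 11 mm thick, 30 mm tall, stand 67 mm from the centre, one towards the plate's x, the others 120 degrees either side; screws reach 98 mm from the centre. The model lies with its long side along the plate's x.
- mat: Grey bench mat, 240 mm (its x) by 130 mm (its y), 4 mm thick, fixed, empty at the start: the side area. Origin: centre of its underside, on the bench.
- dish_in (a point): Small round glass dish, 52 mm across, 24 mm tall, at the back of the bench; leave alone. Point: centre of its inner floor.
- driver: Small screwdriver with a black handle, 140 mm long, lying behind the pan; leave alone. Origin: on its underside.
- part_cast: Small part model, a stone block 30 by 46 mm, 37 mm tall, with four teeth, at the back of the bench; leave alone. Origin: centre of its underside.

How it is judged:
By the outcome, as a careful person would: the job done as asked, in the order asked, and still so for the second after the job is handed in, with the robot touching nothing.
It also fails if it takes over 147 s, if anything falls off the work surface, if the arm or the gripper's body presses on something with over 40 N, if the wrist force passes 120 N, or if a joint passes its speed limit or range.

### The arm

A 6-joint arm with a two-finger parallel gripper is mounted at the origin on the work surface. World frame = base frame: x ahead of the robot, y to its left, z up, the work surface at z = 0. Lengths are in m, angles in degrees, forces in N, time in s.
With the tool pointing down it reaches from about 0.25 to 0.725 m from the base axis. Payload 9.7 kg.
Tool frame: the origin (TCP) lies midway between the tips of the shut fingers; the grasp point (between the pads) lies bot.hold_point_z behind it (bot.hold_point_z is the distance from the TCP to the grasp point, in m); z points along the fingers, y is the line along which they close (so a half turn about z gives the same grasp; the last joint's range is limited). The gripper opens to 85 mm and grips with 20 to 120 N. Pads are 22 mm wide; open, the fingers measure 114 mm over their backs; the gripper's body (76 mm by 85 mm) begins 54 mm behind the grasp point. The pads swing forward as they close: fully open they stand 13 mm farther back than shut.
Start: joints at [65.89, 4.979, 10.078, 95.1, 0, 90], TCP at [0.225, 0.502, 0.231] pointing down, gripper open.
Joint ranges: [-179.16, 179.16], [-48.56, 103.87], [-65.8, 70.77], [-126.05, 130.52], [-82.76, 87.17], [-180, 180]. Speed limits (degrees/s): [127.2, 127.2, 147.25, 180, 180, 180].

### API

Orientations are given as [roll, pitch, yaw] about the fixed x, y, z axes, in that order (R = Rz(yaw) Ry(pitch) Rx(roll)).
In Python, from workcell import bot, camera, camera_model, ticket gives the robot as it stands.
- The arm moves only by the tool send_rows, never from a script. Its argument "targets" is text: rows parted by semicolons, each of 5 numbers parted by spaces: the shift along the tool's x, y, z in mm, then the turn about the tool's z in degrees, then the closure in counts, from 0 (fully open) to 255 (shut). A call has 1 to 20 rows; each row is the pose to reach, as a shift and turn from the pose commanded when the call began, along the tool's axes at that moment; what a row does not reach only later rows make up. A row lasts 1/8 s, in which the tool goes at most 62.5 mm and 10.7 degrees, less where a joint would pass 70% of its speed; a pose out of reach is approached as far as the arm can. A call with a gripper value outside its range is refused whole. The fingers move at their own pace and stop on an object; "newtons" is the grip in N (left out, the last holds). Time passes only in rows, so rows that repeat a pose let the fingers close. It gives the time, the measured TCP pose, the force, the opening and the grip force at its end, in the units of the state.
- bot.get_obs(): the state, without advancing time (a new reading comes with each control period).
- camera(name): name is "scene" or "top" or "wrist"; returns the picture (400x640x3 uint8, blue, green, red); there is no depth.
- camera_model(name): a dict with "K" (3x3 intrinsics, pixels), "dist_coeffs" ([k1, k2, p1, p2, k3] as OpenCV has them; the pictures are not rectified), "pose" (4x4, takes a point from camera to world coordinates); the wrist camera has in their place "T_tool_cam" (4x4, takes a point from camera to tool coordinates, whose origin is the TCP and whose axes are the flange's). Camera axes: x right, y down, z forward; pixel columns grow to the right and rows downward; lengths in m; the calibration is good to about 2 mm. A picture is of the moment at which its call begins: read the wrist's pose just before it. camera_model takes no time and is no camera call.
- ticket.job_done(): hands the job in; it is judged then, once.
The state is a dict: "time": time; "q": joint angles; "qd": joint speeds; "joint_efforts": joint torques, N m; "ee_pos": TCP position; "tcp_rot": TCP orientation; "wrist_force": force on the tool from outside, world axes, zero at the start; "torque": the same for the moment, N m; "opening": finger opening in m; "grasp_force": force on a finger pad.
Only numpy, scipy, OpenCV 4.12 (cv2) and the standard library are available. Lean on these libraries where they do the work, as an engineer would, in place of code of your own. Each camera call takes 0.05 s, during which the arm holds its last target. There are 200 camera calls.

## Working session

There is one attempt and no reset: what is moved stays moved. The work goes in short steps, Python scripts to look and compute and a tool call to move; the robot and the scene stay as the last step left them, time stands still between calls to the robot, and variables do not carry over. Pictures are saved under pics/ and viewed, at most 14 in all, crops included, and the job is handed in when it is done.

Besides the shell and the picture viewer there is one more tool, called after "Emit:" by a JSON object that holds its "op" and its "data". send_rows: Moves the arm, as the interface text tells. Its arguments: {"type":"object","properties":{"targets":{"type":"string"},"newtons":{"type":"number"}},"required":["targets"]}

```bash
ls; mkdir -p pics; python3 - <<'E'
from workcell import bot,camera,camera_model
import cv2
o=bot.get_obs();print(o,bot.hold_point_z)
for n in("top","scene"):
    m=camera_model(n);print(n,m)
    cv2.imwrite(f"pics/{n}0.png",camera(n))
print(camera_model("wrist"))
E
```

```text
pics
{'time': 0.0, 'q': array([6.58877993e+01, 5.01142520e+00, 1.00325115e+01, 9.51005554e+01,
       4.04023370e-06, 8.99988054e+01]), 'qd': array([-0.02303515,  0.04819799,  0.02237201, -0.08900869, -0.0334066 ,
        0.06322064]), 'joint_efforts': array([-4.83981130e-04, -5.20385492e+01,  4.64803183e+01,  1.64386583e-02,
       -1.01137546e-04, -4.83696880e-06]), 'ee_pos': array([0.22458721, 0.50178435, 0.23056257]), 'tcp_rot': array([-1.79920531e+02, -5.69715851e-06,  1.55888994e+02]), 'wrist_force': array([0.06165082, 0.20026176, 0.34611816]), 'torque': array([ 0.01052541,  0.003251  , -0.04063426]), 'grasp_force': 0.0, 'opening': 0.08533108878034174} 0.0187
top {'K': array([[427.07220398,   0.        , 319.31815023],
       [  0.        , 427.07220398, 198.67027214],
       [  0.        ,   0.        ,   1.        ]]), 'dist_coeffs': array([-0.00412098,  0.        ,  0.        ,  0.        ,  0.        ]), 'pose': array([[ 0.02069159, -0.98865233,  0.14878985,  0.48143505],
       [-0.9994872 , -0.01681743,  0.02724911, -0.00727305],
       [-0.02443764, -0.14927738, -0.98849
[... 497 characters left out ...]
822, -0.60556273,  0.70047108],
       [ 0.        ,  0.        ,  0.        ,  1.        ]])}
{'K': array([[277.31166149,   0.        , 320.80121829],
       [  0.        , 277.31166149, 201.07686403],
       [  0.        ,   0.        ,   1.        ]]), 'dist_coeffs': array([-0.03159913,  0.        ,  0.        ,  0.        ,  0.        ]), 'T_tool_cam': array([[-4.03519123e-05, -9.48036627e-01, -3.18161206e-01,
         8.16328383e-02],
       [ 9.99999866e-01,  1.25815350e-04, -5.01725111e-04,
         2.39020748e-04],
       [ 5.15683345e-04, -3.18161184e-01,  9.48036495e-01,
        -1.43392470e-01],
       [ 0.00000000e+00,  0.00000000e+00,  0.00000000e+00,
         1.00000000e+00]])}
```

View pics/top0.png

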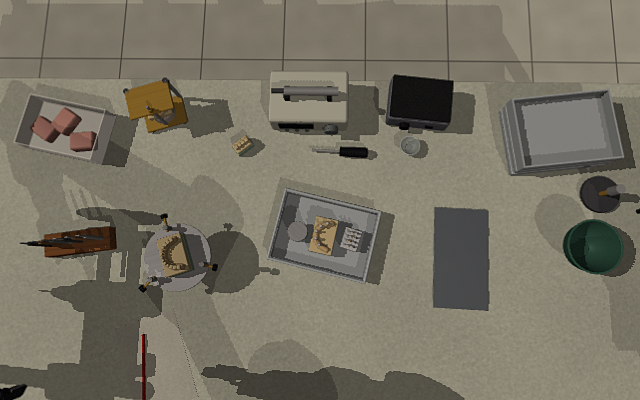

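View pics/scene0.png

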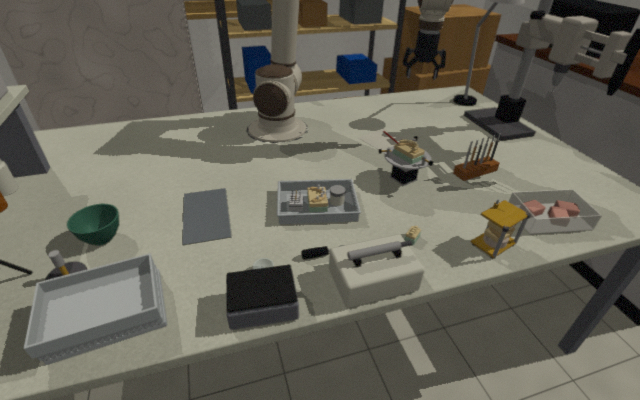

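```bash
cat > h.py <<'E'
import numpy as np,cv2
from workcell import bot,camera,camera_model
from scipy.spatial.transform import Rotation as R
def cam(n):
    m=camera_model(n)
    if n!="wrist": T=m["pose"]
    else:
        o=bot.get_obs();B=np.eye(4);B[:3,:3]=R.from_euler("xyz",o["tcp_rot"],degrees=True).as_matrix();B[:3,3]=o["ee_pos"];T=B@m["T_tool_cam"]
    return m["K"],m["dist_coeffs"],T
def w(c,uv,z):
    K,d,T=c;p=cv2.undistortPoints(np.array([uv],float).reshape(-1,1,2),K,d).reshape(-1,2)
    r=np.c_[p,np.ones(len(p))]@T[:3,:3].T;s=(z-T[2,3])/r[:,2];return (T[:3,3]+r*s[:,None])[:,:2]
def px(c,P):
    K,d,T=c;Ti=np.linalg.inv(T);return cv2.projectPoints(np.array(P,float).reshape(-1,3),cv2.Rodrigues(Ti[:3,:3])[0],Ti[:3,3],K,d)[0].reshape(-1,2)
def rect(p): # centre, sizes, long side yaw
    (x,y),(a,b),t=cv2.minAreaRect((np.array(p)*1000).astype(np.float32))
    if a<b:a,b,t=b,a,t+90
    return np.round([x,y,a,b,(t+90)%180-90],1)
def show(c,im,lst,path,s=1): pass
E
python3 - <<'E'
import cv2
i=cv2.imread("pics/top0.png")
cv2.imwrite("pics/c1.png",cv2.resize(i[180:310,130:390],None,fx=3,fy=3,interpolation=cv2.INTER_CUBIC))
E
```

```text
(no output)
```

View pics/c1.png

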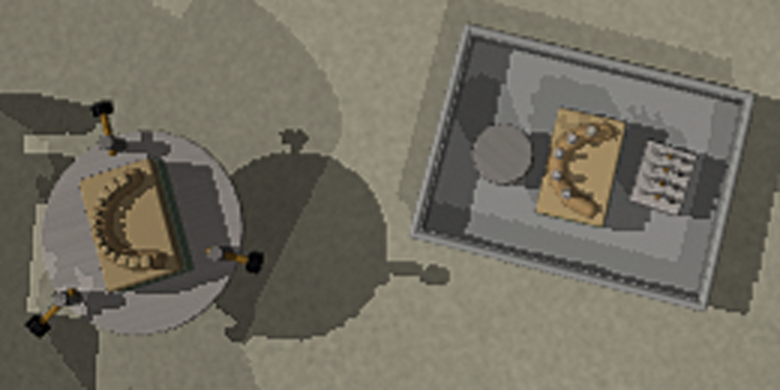

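```bash
python3 - <<'E'
from h import *
c=cam("top");f=lambda l:np.array(l)/3+[130,180]
for n,l,z in(("pan",f([(468,27),(750,96),(705,308),(413,237)]),.037),("plate",f([(45,232),(243,232),(144,130),(144,335)]),.09),
 ("tooth",f([(80,182),(150,157),(183,272),(108,291)]),.124),("imp",f([(563,107),(627,122),(603,224),(536,212)]),.038),
 ("mat",[(434,207),(489,209),(489,310),(433,307)],.004)):
    p=w(c,l,z);print(n,rect(p),p.mean(0).round(4))
print("jar",w(c,f([(502,154)]),.052),"bur",w(c,f([(665,178)]),.03),w(c,f([(150,232),(110,145),(215,252),(68,297)]),.12))
K,d,T=cam("wrist");print(T.round(3))
E
```

```text
pan [547.    6.5 233.3 171.5  77.7] [0.5464 0.0066]
plate [487.7 332.4 110.2 104.1  47.4] [0.4875 0.3324]
tooth [490.8 330.7  86.8  54.9  19.9] [0.4917 0.3306]
imp [545.3   7.9  85.2  53.  -12.4] [0.546  0.0074]
mat [ 501.9 -322.2  239.8  133.1   -1.7] [ 0.5016 -0.3219]
jar [[0.55315131 0.06972204]] bur [[ 0.53825008 -0.05786722]] [[0.48713216 0.31728832]
 [0.54935395 0.35111449]
 [0.47387387 0.26914167]
 [0.43972929 0.3734578 ]]
[[ 0.409  0.866  0.29   0.15 ]
 [ 0.913 -0.387 -0.131  0.536]
 [-0.002  0.318 -0.948  0.374]
 [ 0.     0.     0.     1.   ]]
```

```bash
cat >> h.py <<'E'
def go(x,y,z,yaw,base=None):
    o=bot.get_obs() if base is None else base
    Rm=R.from_euler("xyz",o["tcp_rot"],degrees=True).as_matrix()
    d=Rm.T@(np.array([x,y,z])-o["ee_pos"])*1000;t=-(yaw-o["tcp_rot"][2]);t=(t+180)%360-180
    print("shift",d.round(1),"turn",round(t,1))
E
python3 -c "
from h import *
go(.547,.03,.23,77.7)"
```

```text
shift [-487. -299.    1.] turn 78.2
```

Emit:
{"op": "send_rows", "data": {"targets": "-20 -12 0 4 0;-65 -40 0 12 0;-115 -70 0 21 0;-165 -101 0 30 0;-215 -132 0 39 0;-265 -163 0 48 0;-315 -193 0 57 0;-365 -224 0 66 0;-415 -255 0 74 0;-455 -280 0 78 0;-480 -295 0 78 0;-487 -299 0 78 0;-487 -299 0 78 0"}}

```text
time: 1.72
ee_pos: [0.5466, 0.0297, 0.2312]
tcp_rot: [-180.0, 0.0, 77.8]
wrist_force: [-0.2, 0.4, 0.4]
opening: 0.0854
grasp_force: 0.0
```

```bash
python3 - <<'E'
from h import *
o=bot.get_obs();print(o["time"],o["ee_pos"],o["tcp_rot"],o["q"][5]);c=cam("wrist");im=camera("wrist")
cv2.imwrite("pics/w1.png",im);np.save("w1T.npy",c[2])
E
```

```text
1.725 [0.54664709 0.02971872 0.23115473] [-1.79966617e+02  4.96381839e-03  7.77909250e+01] 105.31882416050841
```

View pics/w1.png

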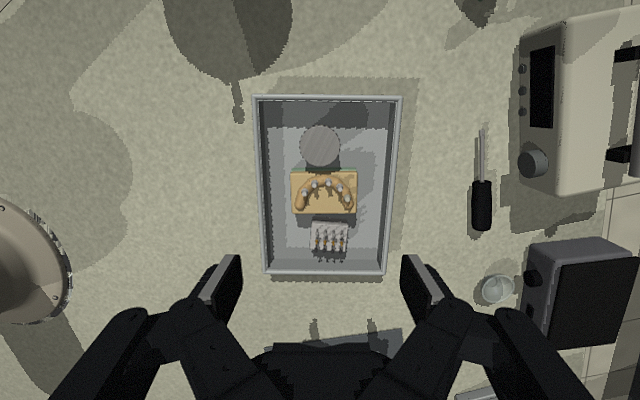

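```bash
python3 - <<'E'
from h import *
im=cv2.imread("pics/w1.png");K,d,_=cam("wrist");c=(K,d,np.load("w1T.npy"))
h=cv2.cvtColor(im,cv2.COLOR_BGR2HSV)[90:280,250:405]
m=cv2.inRange(h,(10,90,90),(30,255,255));m=cv2.morphologyEx(m,cv2.MORPH_OPEN,np.ones((3,3)));n,l,s,_=cv2.connectedComponentsWithStats(m)
k=1+s[1:,4].argmax();ys,xs=np.nonzero(l==k);print(s[k],rect(w(c,np.c_[xs+250,ys+90],.038)))
p=w(c,[(253,97),(403,96),(388,274),(265,273)],.037);print(rect(p))
print("jar",w(c,[(320,147),(299,147),(341,147)],.052),"bur top",w(c,[(311,222),(348,221),(347,250),(310,250)],.030),rect(w(c,[(311,222),(348,221),(347,250),(310,250)],.030)))
print(px(c,[.545,.008,.038]))
cv2.imwrite("pics/c2.png",cv2.resize(im[115:265,255:405],None,fx=4,fy=4,interpolation=cv2.INTER_CUBIC))
E
```

```text
[ 44  84  48  36 468] [535.2  18.2  70.   28.8  20.2]
[549.6   6.  235.9 173.8  78. ]
jar [[0.55423195 0.06839278]
 [0.53056888 0.07352614]
 [0.57789878 0.06328163]] bur top [[ 0.52050141 -0.0295127 ]
 [ 0.56940771 -0.03861627]
 [ 0.56015538 -0.08137633]
 [ 0.50971851 -0.07044324]] [539.6 -54.5  51.6  43.7 -12.2]
[[323.02908594 193.9977744 ]]
```

View pics/c2.png

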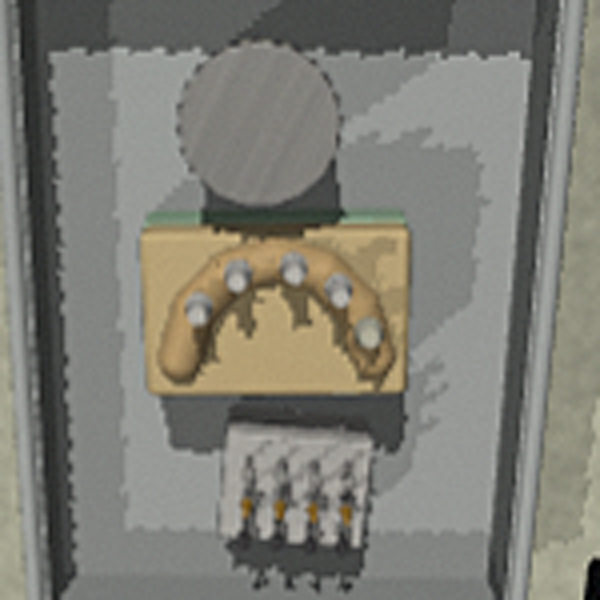

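```bash
python3 - <<'E'
from h import *
K,d,_=cam("wrist");c=(K,d,np.load("w1T.npy"));f=lambda l:np.array(l)/4+[255,115]
print("imp",rect(w(c,f([(140,228),(412,228),(407,394),(150,394)]),.038)))
print("jar",w(c,f([(260,122)]),.052));print("bur",rect(w(c,f([(228,423),(374,432),(367,549),(219,541)]),.030)))
go(.5535,.0695,.10,77.7);go(.5535,.0695,.014,77.7)
E
```

```text
imp [546.7   8.6  84.9  55.  -12.2]
jar [[0.5545958  0.07006691]]
bur [540.3 -56.3  51.8  44.6 -15.7]
shift [ 39.7  -1.4 131.3] turn 0.2
shift [ 39.7  -1.4 217.3] turn 0.2
```

Emit:
{"op": "send_rows", "data": {"newtons": 30, "targets": "20 -1 20 0 0;40 -1 60 0 0;40 -1 110 0 0;40 -1 155 0 0;40 -1 190 0 0;40 -1 210 0 0;40 -1 217 0 0;40 -1 217 0 0;40 -1 217 0 0;40 -1 217 0 120;40 -1 217 0 255;40 -1 217 0 255;40 -1 217 0 255;40 -1 217 0 255;40 -1 217 0 255;40 -1 217 0 255"}}

```text
time: 3.78
ee_pos: [0.5547, 0.0694, 0.0148]
tcp_rot: [180.0, -0.0, 77.9]
wrist_force: [-1.3, 0.1, 5.0]
opening: 0.045
grasp_force: 30.4
```

```bash
python3 - <<'E'
from h import *
go(.590,-.3245,.12,90);go(.590,-.3245,.016,90)
E
```

```text
shift [-377.7  117.3 -105.2] turn -12.1
shift [-377.8  117.2   -1.2] turn -12.1
```

Emit:
{"op": "send_rows", "data": {"targets": "0 0 -15 0 255;0 0 -45 0 255;0 0 -80 0 255;-20 6 -103 0 255;-60 19 -105 -2 255;-105 33 -105 -4 255;-155 48 -105 -6 255;-205 64 -105 -8 255;-255 79 -105 -10 255;-305 95 -105 -12 255;-345 107 -105 -12 255;-370 115 -100 -12 255;-378 117 -85 -12 255;-378 117 -60 -12 255;-378 117 -35 -12 255;-378 117 -15 -12 255;-378 117 -5 -12 255;-378 117 -1 -12 255;-378 117 -1 -12 255;-378 117 -1 -12 255"}}

```text
time: 6.28
ee_pos: [0.59, -0.3249, 0.0162]
tcp_rot: [179.9, 0.0, 89.9]
wrist_force: [0.6, 0.8, -0.9]
opening: 0.0448
grasp_force: 30.9
```

Emit:
{"op": "send_rows", "data": {"targets": "0 0 1 0 255;0 0 1 0 100;0 0 1 0 0;0 0 1 0 0;0 0 1 0 0;0 0 -15 0 0;0 0 -50 0 0;0 0 -90 0 0;0 0 -105 0 0"}}

```text
time: 7.4
ee_pos: [0.5906, -0.3252, 0.1244]
tcp_rot: [179.8, 0.1, 89.9]
wrist_force: [0.0, -0.7, -0.0]
opening: 0.0851
grasp_force: 0.0
```

```bash
python3 - <<'E'
from h import *
o=bot.get_obs();print(o["time"],o["ee_pos"],o["opening"])
go(.539,-.057,.12,76.5);go(.539,-.057,.007,76.5)
E
```

```text
7.4 [ 0.59055436 -0.32517973  0.12443244] 0.08509652547501419
shift [268.1 -52.1   3.6] turn 13.4
shift [268.4 -52.6 116.6] turn 13.4
```

Emit:
{"op": "send_rows", "data": {"targets": "15 -3 0 1 0;50 -10 0 3 0;95 -18 0 5 0;145 -28 0 8 0;195 -38 0 11 0;235 -46 0 13 0;260 -51 0 13 0;268 -52 20 13 0;268 -52 55 13 0;268 -52 85 13 0;268 -52 105 13 0;268 -52 113 13 0;268 -52 113 13 0;268 -52 113 13 0;268 -52 113 13 255;268 -52 113 13 255;268 -52 113 13 255;268 -52 113 13 255;268 -52 113 13 255;268 -52 113 13 255"}}

```text
time: 9.9
ee_pos: [0.5385, -0.0566, 0.0081]
tcp_rot: [179.9, -0.0, 76.9]
wrist_force: [-1.3, -1.2, 6.2]
opening: 0.0503
grasp_force: 30.8
```

```bash
python3 - <<'E'
from h import *
o=bot.get_obs();print(o["time"],o["ee_pos"],o["opening"],o["grasp_force"])
go(.415,-.3195,.12,90);go(.415,-.3195,.01,90)
E
```

```text
9.9 [ 0.5384837  -0.05664099  0.00807765] 0.05030754190837998 30.756350168958306
shift [-284.   -60.5 -112. ] turn -13.1
shift [-284.   -60.6   -2. ] turn -13.1
```

Emit:
{"op": "send_rows", "data": {"targets": "0 0 -15 0 255;0 0 -45 0 255;0 0 -80 0 255;-15 -3 -100 0 255;-45 -10 -105 -2 255;-85 -18 -105 -4 255;-130 -28 -105 -6 255;-175 -37 -105 -8 255;-220 -47 -105 -10 255;-255 -54 -105 -12 255;-275 -59 -100 -13 255;-284 -61 -85 -13 255;-284 -61 -60 -13 255;-284 -61 -35 -13 255;-284 -61 -15 -13 255;-284 -61 -5 -13 255;-284 -61 -1 -13 255;-284 -61 -1 -13 255;-284 -61 -1 -13 255"}}

```text
time: 12.28
ee_pos: [0.4147, -0.3196, 0.0089]
tcp_rot: [179.9, 0.0, 89.9]
wrist_force: [-0.1, -0.0, -1.3]
opening: 0.05
grasp_force: 31.0
```

Emit:
{"op": "send_rows", "data": {"targets": "0 0 1 0 255;0 0 1 0 100;0 0 1 0 0;0 0 1 0 0;0 0 1 0 0;0 0 -15 0 0;0 0 -50 0 0;0 0 -100 0 0;0 0 -150 0 0;0 0 -190 0 0;0 0 -200 0 0;0 0 -200 0 0"}}

```text
time: 13.78
ee_pos: [0.4144, -0.3194, 0.2089]
tcp_rot: [179.9, 0.0, 89.9]
wrist_force: [0.0, 0.2, -1.2]
opening: 0.0854
grasp_force: 0.0
```

```bash
python3 - <<'E'
from h import *
o=bot.get_obs();print(o["time"],o["ee_pos"],o["opening"])
go(.491,.331,.25,200)
E
```

```text
13.775 [ 0.4143958  -0.31943044  0.20893783] 0.08540357995178371
shift [650.5  75.4 -41.4] turn -110.1
```

Emit:
{"op": "send_rows", "data": {"targets": "20 2 -5 -3 0;60 7 -10 -9 0;110 13 -15 -17 0;160 19 -20 -25 0;210 24 -25 -33 0;265 31 -30 -41 0;320 37 -35 -50 0;375 43 -41 -60 0;430 50 -41 -70 0;485 56 -41 -80 0;540 63 -41 -90 0;590 68 -41 -100 0;625 72 -41 -108 0;645 75 -41 -110 0;650 75 -41 -110 0;650 75 -41 -110 0"}}

```text
time: 15.78
ee_pos: [0.4898, 0.3304, 0.2488]
tcp_rot: [-180.0, -0.1, -160.1]
wrist_force: [0.3, 0.5, -0.2]
opening: 0.0857
grasp_force: 0.0
```

```bash
python3 - <<'E'
from h import *
o=bot.get_obs();print(o["time"],o["ee_pos"],o["tcp_rot"],o["q"][5]);c=cam("wrist");im=camera("wrist")
cv2.imwrite("pics/w2.png",im);np.save("w2T.npy",c[2])
u,v=px(c,[.488,.332,.11])[0].astype(int);print(u,v);u0,v0=max(u-130,0),max(v-110,0);print(u0,v0)
cv2.imwrite("pics/c3.png",cv2.resize(im[v0:v0+200,u0:u0+260],None,fx=3,fy=3,interpolation=cv2.INTER_CUBIC))
E
```

```text
15.775 [0.48978047 0.3304311  0.24879583] [-1.79978185e+02 -6.95588753e-02 -1.60093851e+02] 14.101499607731386
322 188
192 78
```

View pics/c3.png

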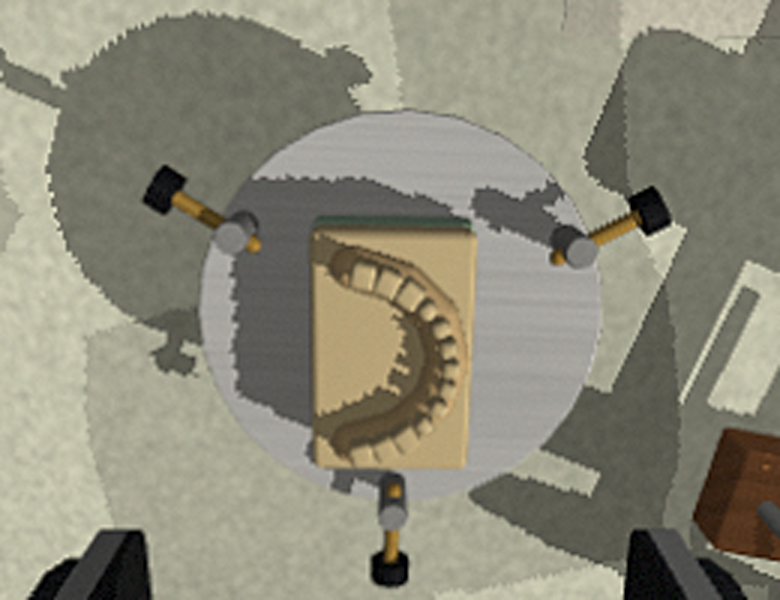

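```bash
python3 - <<'E'
from h import *
K,d,_=cam("wrist");c=(K,d,np.load("w2T.npy"));f=lambda l:np.array(l)/3+[192,78]
t=w(c,f([(312,228),(476,231),(466,468),(313,467)]),.124);print("tooth",rect(t))
p=w(c,f([(393,518),(235,235),(578,248)]),.12);print("posts",p,p.mean(0));m=p.mean(0)
for q in p-m: print(np.hypot(*q),np.degrees(np.arctan2(q[1],q[0])))
e=w(c,f([(200,310),(602,310),(410,110),(240,210),(520,145),(285,430)]),.09)
A=np.c_[2*e,np.ones(len(e))];s=np.linalg.lstsq(A,(e**2).sum(1),rcond=None)[0];print("disc",s[:2],np.sqrt(s[2]+s[:2]@s[:2]))
E
```

```text
tooth [491.9 332.6  84.5  54.2  19.4]
posts [[0.55213823 0.35544311]
 [0.47207865 0.27105353]
 [0.43765402 0.37859326]] [0.4872903  0.33502997]
0.06798493148745068 17.47321266760409
0.06576001039927395 -103.37483618344386
0.06604181319231242 138.72818890128383
disc [0.48301313 0.33528772] 0.07189792690449
```

```bash
python3 - <<'E'
from h import *
go(.4915,.332,.096,-160.5)
E
```

```text
shift [ -2.2   1.4 153.1] turn 0.4
```

Emit:
{"op": "send_rows", "data": {"newtons": 40, "targets": "-2 1 20 0 0;-2 1 55 0 0;-2 1 90 0 0;-2 1 120 0 0;-2 1 140 0 0;-2 1 150 0 0;-2 1 153 0 0;-2 1 153 0 0;-2 1 153 0 0;-2 1 153 0 255;-2 1 153 0 255;-2 1 153 0 255;-2 1 153 0 255;-2 1 153 0 255;-2 1 153 0 255"}}

```text
time: 17.7
ee_pos: [0.4922, 0.3324, 0.0967]
tcp_rot: [180.0, 0.0, -160.1]
wrist_force: [-0.4, -0.6, 4.5]
opening: 0.0555
grasp_force: 44.2
```

```bash
python3 - <<'E'
from h import *
o=bot.get_obs();print(o["time"],o["ee_pos"],o["tcp_rot"])
go(.5015,-.322,.20,180);go(.5015,-.322,.012,180)
E
```

```text
17.7 [0.49219323 0.33235089 0.09674656] [ 1.79984550e+02  4.35824306e-02 -1.60106995e+02]
shift [ 213.8 -618.4 -103.6] turn 19.9
shift [ 214.  -618.5   84.4] turn 19.9
```

Emit:
{"op": "send_rows", "data": {"targets": "0 0 -10 0 255;0 0 -35 0 255;0 0 -65 0 255;0 0 -90 0 255;3 -10 -102 0 255;12 -35 -104 1 255;26 -75 -104 3 255;43 -125 -104 5 255;60 -175 -104 7 255;78 -225 -104 9 255;95 -275 -104 11 255;112 -325 -104 13 255;130 -375 -104 15 255;147 -425 -104 17 255;164 -475 -104 19 255;182 -525 -104 20 255;197 -570 -104 20 255;208 -600 -104 20 255;213 -615 -100 20 255;214 -618 -95 20 255"}}

```text
time: 20.2
ee_pos: [0.5006, -0.3222, 0.1903]
tcp_rot: [180.0, -0.1, 179.8]
wrist_force: [-0.6, -0.3, -2.1]
opening: 0.0553
grasp_force: 43.3
```

```bash
python3 - <<'E'
from h import *
o=bot.get_obs();print(o["time"],o["ee_pos"],o["opening"])
go(.5015,-.322,.012,180);c=cam("wrist");cv2.imwrite("pics/w3.png",camera("wrist"))
E
```

```text
20.2 [ 0.50058442 -0.32215975  0.19033548] 0.055331931252151106
shift [ -1.1   0.  178.3] turn -0.2
```

View pics/w3.png

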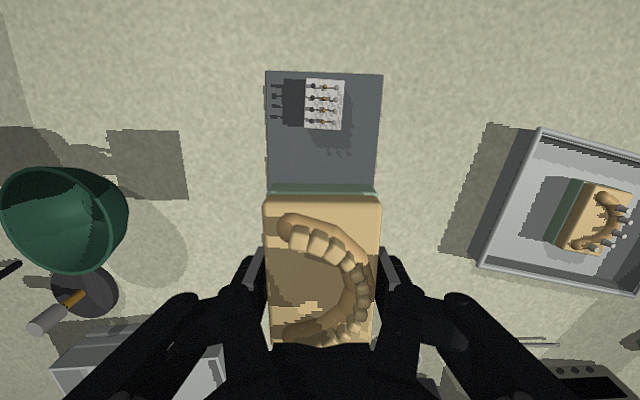

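Emit:
{"op": "send_rows", "data": {"targets": "0 0 15 0 255;0 0 45 0 255;0 0 80 0 255;0 0 115 0 255;0 0 145 0 255;0 0 163 0 255;0 0 172 0 255;0 0 177 0 255;0 0 178 0 255;0 0 178 0 255;0 0 179 0 255;0 0 179 0 255"}}

```text
time: 21.75
ee_pos: [0.5011, -0.3219, 0.0125]
tcp_rot: [-180.0, 0.0, 179.9]
wrist_force: [-0.0, 0.3, -2.4]
opening: 0.055
grasp_force: 43.3
```

Emit:
{"op": "send_rows", "data": {"targets": "0 0 0 0 255;0 0 0 0 150;0 0 0 0 100;0 0 0 0 0;0 0 0 0 0;0 0 0 0 0;0 0 -15 0 0;0 0 -50 0 0;0 0 -95 0 0;0 0 -130 0 0;0 0 -150 0 0;0 0 -150 0 0"}}

```text
time: 23.25
ee_pos: [0.5018, -0.3223, 0.165]
tcp_rot: [-179.9, 0.2, 179.9]
wrist_force: [0.6, -1.1, -1.0]
opening: 0.0855
grasp_force: 0.0
```

```bash
python3 - <<'E'
from h import *
o=bot.get_obs();print(o["time"],o["ee_pos"],o["opening"])
go(.5465,.008,.16,167.7);go(.5465,.008,.01,167.7)
E
```

```text
23.25 [ 0.50182146 -0.32226677  0.16495628] 0.08545903222934391
shift [-44.  330.4   4.4] turn 12.2
shift [-43.5 330.7 154.4] turn 12.2
```

Emit:
{"op": "send_rows", "data": {"targets": "-3 20 -10 0 0;-8 60 -10 2 0;-14 105 -10 4 0;-21 155 -10 6 0;-28 205 -10 8 0;-34 255 -10 10 0;-40 295 -5 12 0;-43 322 0 12 0;-44 331 20 12 0;-44 331 60 12 0;-44 331 100 12 0;-44 331 130 12 0;-44 331 147 12 0;-44 331 154 12 0;-44 331 154 12 0;-44 331 154 12 0"}}

```text
time: 25.25
ee_pos: [0.5464, 0.0092, 0.0095]
tcp_rot: [180.0, 0.1, 167.9]
wrist_force: [0.4, 0.4, -0.9]
opening: 0.0856
grasp_force: 0.0
```

Emit:
{"op": "send_rows", "data": {"targets": "0 0 0 0 100;0 0 0 0 255;0 0 0 0 255;0 0 0 0 255;0 0 0 0 255;0 0 0 0 255;0 0 0 0 255"}}

```text
time: 26.12
ee_pos: [0.5461, 0.0091, 0.009]
tcp_rot: [180.0, 0.1, 167.9]
wrist_force: [-1.1, 0.7, 6.1]
opening: 0.0553
grasp_force: 44.2
```

```bash
python3 - <<'E'
from h import *
o=bot.get_obs();print(o["time"],o["ee_pos"],o["opening"],o["tcp_rot"])
go(.487,.3335,.20,-162);go(.487,.3335,.096,-162)
E
```

```text
26.125 [0.54610965 0.00910938 0.00902701] 0.05526803554480818 [1.79985883e+02 6.52031681e-02 1.67884489e+02]
shift [ 125.7  304.8 -191. ] turn -30.1
shift [125.8 304.8 -87. ] turn -30.1
```

Emit:
{"op": "send_rows", "data": {"targets": "0 0 -10 0 255;0 0 -35 0 255;0 0 -70 0 255;0 0 -110 0 255;0 0 -150 0 255;2 5 -180 -1 255;10 25 -190 -3 255;25 60 -191 -6 255;42 102 -191 -10 255;60 145 -191 -14 255;78 188 -191 -18 255;95 230 -191 -22 255;110 266 -191 -26 255;120 290 -191 -29 255;125 302 -191 -30 255;126 305 -191 -30 255;126 305 -191 -30 255;126 305 -191 -30 255"}}

```text
time: 28.38
ee_pos: [0.4868, 0.333, 0.1994]
tcp_rot: [-180.0, 0.0, -162.2]
wrist_force: [0.1, 0.1, -2.3]
opening: 0.0553
grasp_force: 43.2
```

```bash
python3 - <<'E'
from h import *
o=bot.get_obs();print(o["time"],o["ee_pos"],o["opening"],o["tcp_rot"],o["wrist_force"])
c=cam("wrist");im=camera("wrist");np.save("w4T.npy",c[2]);cv2.imwrite("pics/w4.png",im)
go(.487,.3335,.105,-162)
# expected px of held top edge far (tool +x end is near camera); underside at tcp-.005, top +.029
E
```

```text
28.375 [0.48676935 0.33295589 0.19941446] 0.055290289880642864 [-1.79991092e+02  4.32151518e-03 -1.62189297e+02] [ 0.09996759  0.12058202 -2.27597401]
shift [-0.4  0.4 94.5] turn -0.2
```

View pics/w4.png

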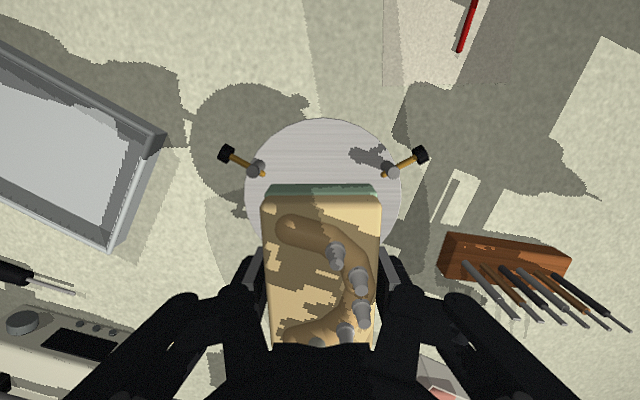

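```bash
python3 - <<'E'
from h import *
m=camera_model("wrist");c=(m["K"],m["dist_coeffs"],m["T_tool_cam"])
print(w(c,[(262,201),(381,201)],-.029),w(c,[(268,184),(377,184)],.005))
g=(m["K"],m["dist_coeffs"],np.load("w4T.npy"))
im=cv2.imread("pics/w4.png");print(w(g,[(257,167),(392,169)],.12))
e=w(g,[(244,185),(401,185),(322,118),(262,142),(382,142)],.09)
A=np.c_[2*e,np.ones(len(e))];s=np.linalg.lstsq(A,(e**2).sum(1),rcond=None)[0];print("disc",s[:2],np.sqrt(s[2]+s[:2]@s[:2]))
E
```

```text
[[ 0.04318651 -0.02556218]
 [ 0.04319903  0.02627803]] [[ 0.04173178 -0.02920783]
 [ 0.04174447  0.03114108]]
[[0.46830274 0.27231153]
 [0.43613077 0.37777325]]
disc [0.48764408 0.33464378] 0.07580310896974475
```

Emit:
{"op": "send_rows", "data": {"targets": "-1 1 15 0 255;-1 1 40 0 255;-1 1 65 0 255;-1 1 85 0 255;-1 1 97 0 255;-1 1 101 0 255;-1 1 102.5 0 255;-1 1 103 0 255;-1 1 103 0 255;-1 1 103 0 255"}}

```text
time: 29.68
ee_pos: [0.4873, 0.3351, 0.0966]
tcp_rot: [180.0, 0.0, -162.1]
wrist_force: [-0.0, 0.7, -2.0]
opening: 0.0553
grasp_force: 43.2
```

Emit:
{"op": "send_rows", "data": {"targets": "0 0 0.3 0 255;0 0 0.6 0 255;0 0 0.9 0 255;0 0 0.9 0 255;0 0 0.9 0 255"}}

```text
time: 30.3
ee_pos: [0.4871, 0.335, 0.0954]
tcp_rot: [-180.0, -0.0, -162.1]
wrist_force: [-0.4, 0.9, -2.5]
opening: 0.0551
grasp_force: 43.2
```

Emit:
{"op": "send_rows", "data": {"targets": "0 0 0.3 0 255;0 0 0.6 0 255;0 0 0.9 0 255;0 0 0.9 0 255"}}

```text
time: 30.8
ee_pos: [0.4871, 0.3351, 0.095]
tcp_rot: [180.0, 0.0, -162.1]
wrist_force: [-3.4, -2.0, 4.7]
opening: 0.0555
grasp_force: 43.9
```

Contact. Release and retreat, look.

Emit:
{"op": "send_rows", "data": {"targets": "0 0 0 0 200;0 0 0 0 150;0 0 0 0 100;0 0 0 0 50;0 0 0 0 0;0 0 0 0 0;0 0 0 0 0;0 0 -10 0 0;0 0 -35 0 0;0 0 -75 0 0;0 0 -115 0 0;0 0 -145 0 0;0 0 -154 0 0;0 0 -154 0 0;0 0 -154 0 0"}}

```text
time: 32.67
ee_pos: [0.4868, 0.3349, 0.247]
tcp_rot: [-180.0, -0.1, -162.1]
wrist_force: [-1.0, -0.1, -0.0]
opening: 0.0857
grasp_force: 0.0
```

```bash
python3 - <<'E'
from h import *
o=bot.get_obs();print(o["time"],o["ee_pos"],o["opening"],o["tcp_rot"])
c=cam("wrist");im=camera("wrist");np.save("w5T.npy",c[2])
cv2.imwrite("pics/c5.png",cv2.resize(im[78:278,192:452],None,fx=3,fy=3,interpolation=cv2.INTER_CUBIC))
go(.5015,-.322,.16,180);go(.5015,-.322,.0115,180)
E
```

```text
32.675 [0.48683414 0.3348611  0.24699021] 0.08571805855134002 [-1.79965646e+02 -1.13079602e-01 -1.62110411e+02]
shift [ 187.6 -629.5   87.8] turn 17.9
shift [ 187.3 -629.4  236.3] turn 17.9
```

View pics/c5.png

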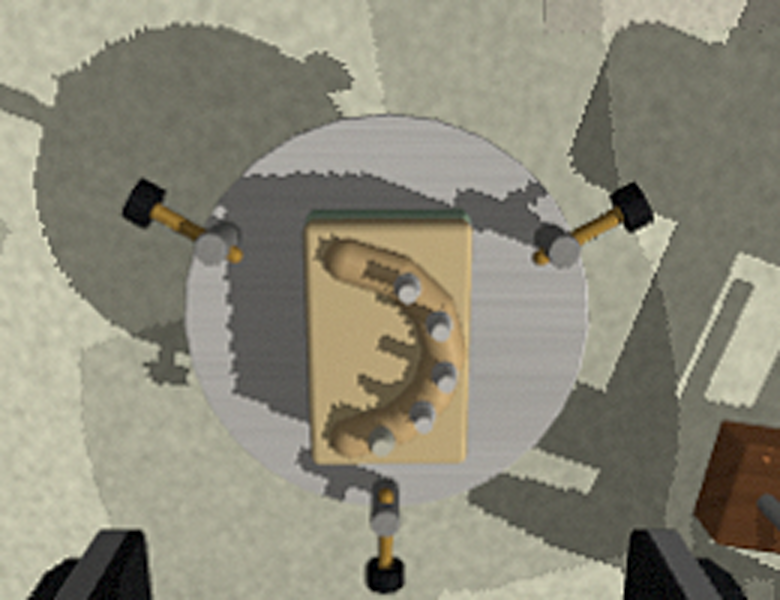

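Emit:
{"op": "send_rows", "data": {"targets": "5 -18 0 0 0;16 -55 0 2 0;31 -105 0 3 0;48 -160 0 5 0;65 -218 0 7 0;82 -276 10 9 0;99 -334 25 10 0;117 -392 40 12 0;134 -450 60 14 0;151 -505 75 16 0;166 -555 88 18 0;178 -597 100 18 0;185 -622 120 18 0;187 -629 150 18 0;187 -629 190 18 0;187 -629 218 18 0;187 -629 232 18 0;187 -629 236 18 0;187 -629 236 18 0;187 -629 236 18 0"}}

```text
time: 35.22
ee_pos: [0.503, -0.3213, 0.0137]
tcp_rot: [-179.9, 0.1, 179.9]
wrist_force: [0.9, -0.8, 0.7]
opening: 0.0853
grasp_force: 0.0
```

Emit:
{"op": "send_rows", "data": {"targets": "0 0 0 0 100;0 0 0 0 255;0 0 0 0 255;0 0 0 0 255;0 0 0 0 255;0 0 0 0 255;0 0 0 0 255"}}

```text
time: 36.1
ee_pos: [0.5027, -0.3212, 0.0132]
tcp_rot: [-180.0, 0.1, 179.9]
wrist_force: [-0.1, 0.9, 6.1]
opening: 0.0554
grasp_force: 44.0
```

```bash
python3 - <<'E'
from h import *
o=bot.get_obs();print(o["time"],o["ee_pos"],o["opening"],o["tcp_rot"])
go(.547,.007,.12,167.8)
E
```

```text
36.1 [ 0.50273664 -0.32117934  0.01318134] 0.05535934144906858 [-1.79968262e+02  5.46647317e-02  1.79890712e+02]
shift [ -43.7  328.2 -107. ] turn 12.1
```

Emit:
{"op": "send_rows", "data": {"targets": "0 0 -10 0 255;0 0 -35 0 255;0 0 -70 0 255;0 0 -97 0 255;-2 15 -106 0 255;-6 45 -107 2 255;-12 90 -107 4 255;-18 135 -107 6 255;-24 182 -107 8 255;-30 230 -107 10 255;-37 275 -107 12 255;-42 308 -107 12 255;-45 324 -107 12 255;-45 328 -107 12 255;-45 328 -107 12 255;-45 328 -107 12 255"}}

```text
time: 38.1
ee_pos: [0.5479, 0.006, 0.1194]
tcp_rot: [-180.0, -0.0, 167.8]
wrist_force: [0.4, 0.5, -1.0]
opening: 0.0553
grasp_force: 43.2
```

```bash
python3 - <<'E'
from h import *
o=bot.get_obs();print(o["time"],o["ee_pos"],o["opening"],o["tcp_rot"])
go(.5483,.0072,.0142,167.8);c=cam("wrist");im=camera("wrist");cv2.imwrite("pics/w6.png",im);np.save("w6T.npy",c[2])
m=camera_model("wrist");t=(m["K"],m["dist_coeffs"],m["T_tool_cam"])
h=cv2.cvtColor(im,cv2.COLOR_BGR2HSV);M=cv2.inRange(h[150:260,280:360],(10,80,80),(30,255,255))
r=150+np.array([np.nonzero(M[:,k])[0].min() if M[:,k].any() else 0 for k in range(80)]);print(r[::8]);print(w(t,[(320,np.median(r))],-.025))
E
```

```text
38.1 [0.54787977 0.00599618 0.11942031] 0.05527652868887145 [-1.79987289e+02 -6.74860178e-03  1.67817430e+02]
shift [ -0.2   1.3 105.2] turn 0.0
[190 191 190 191 190 190 190 191 191 191]
[[ 0.04659629 -0.00020684]]
```

View pics/w6.png

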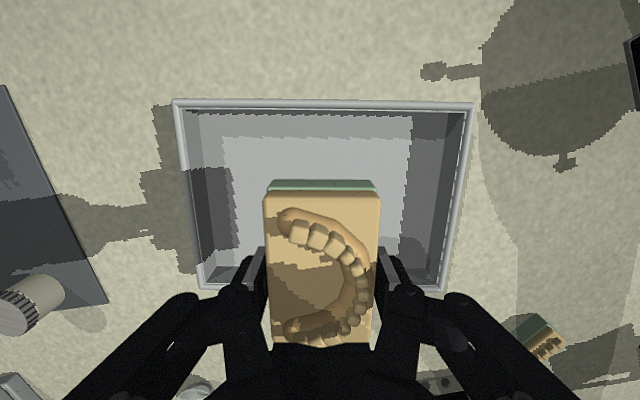

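Emit:
{"op": "send_rows", "data": {"targets": "0 1 15 0 255;0 1 40 0 255;0 1 65 0 255;0 1 85 0 255;0 1 98 0 255;0 1 103 0 255;0 1 104.5 0 255;0 1 105 0 255;0 1 105 0 255;0 1 105 0 255"}}

```text
time: 39.4
ee_pos: [0.5485, 0.0079, 0.0149]
tcp_rot: [180.0, 0.0, 167.9]
wrist_force: [1.2, 0.1, -1.4]
opening: 0.0554
grasp_force: 43.2
```

Emit:
{"op": "send_rows", "data": {"targets": "0 0 0.3 0 255;0 0 0.6 0 255;0 0 0.9 0 255;0 0 0.9 0 255;0 0 0.9 0 255"}}

```text
time: 40.02
ee_pos: [0.5482, 0.0079, 0.0136]
tcp_rot: [-180.0, -0.0, 167.9]
wrist_force: [0.8, -0.2, -1.8]
opening: 0.0554
grasp_force: 43.2
```

Emit:
{"op": "send_rows", "data": {"targets": "0 0 0.3 0 255;0 0 0.6 0 255;0 0 0.9 0 255;0 0 0.9 0 255;0 0 0.9 0 255"}}

```text
time: 40.65
ee_pos: [0.5482, 0.0079, 0.0131]
tcp_rot: [180.0, 0.0, 167.9]
wrist_force: [-3.3, 0.0, 5.4]
opening: 0.0551
grasp_force: 44.1
```

Emit:
{"op": "send_rows", "data": {"targets": "0 0 0 0 200;0 0 0 0 150;0 0 0 0 100;0 0 0 0 50;0 0 0 0 0;0 0 0 0 0;0 0 0 0 0;0 0 -10 0 0;0 0 -35 0 0;0 0 -75 0 0;0 0 -115 0 0;0 0 -145 0 0;0 0 -150 0 0;0 0 -150 0 0"}}

```text
time: 42.4
ee_pos: [0.5482, 0.0079, 0.1625]
tcp_rot: [-180.0, 0.0, 167.9]
wrist_force: [0.2, -0.9, -0.1]
opening: 0.0853
grasp_force: 0.0
```

```bash
python3 - <<'E'
from h import *
o=bot.get_obs();print(o["time"],o["ee_pos"],o["opening"],o["tcp_rot"])
go(.5902,-.325,.15,90);go(.5902,-.325,.016,90)
E
```

```text
42.4 [0.54820611 0.00789916 0.16246605] 0.0852656300767121 [-1.79999635e+02  2.06296033e-03  1.67890108e+02]
shift [-110.9 -316.7   12.5] turn 77.9
shift [-110.9 -316.7  146.5] turn 77.9
```

Emit:
{"op": "send_rows", "data": {"newtons": 30, "targets": "-6 -18 0 5 0;-20 -58 0 14 0;-37 -105 0 24 0;-54 -155 0 34 0;-72 -205 0 44 0;-88 -252 0 54 0;-102 -290 0 64 0;-109 -312 0 73 0;-111 -317 0 78 0;-111 -317 30 78 0;-111 -317 70 78 0;-111 -317 110 78 0;-111 -317 135 78 0;-111 -317 146 78 0;-111 -317 146 78 0;-111 -317 146 78 0;-111 -317 146 78 100;-111 -317 146 78 255;-111 -317 146 78 255;-111 -317 146 78 255"}}

```text
time: 44.9
ee_pos: [0.5906, -0.3255, 0.0175]
tcp_rot: [179.9, 0.0, 89.9]
wrist_force: [-0.2, 0.7, 5.9]
opening: 0.0449
grasp_force: 30.4
```

Emit:
{"op": "send_rows", "data": {"targets": "0 0 0 0 255;0 0 0 0 255;0 0 0 0 255"}}

```text
time: 45.28
ee_pos: [0.5906, -0.3255, 0.0175]
tcp_rot: [179.9, 0.0, 89.9]
wrist_force: [-0.8, -0.3, 5.8]
opening: 0.0451
grasp_force: 30.4
```

```bash
python3 - <<'E'
from h import *
o=bot.get_obs();print(o["time"],o["ee_pos"],o["opening"],o["tcp_rot"],o["grasp_force"])
go(.5542,.0702,.12,77.8)
E
```

```text
45.275 [ 0.59058678 -0.32551418  0.01748726] 0.04505821046326834 [1.79940439e+02 3.25854157e-02 8.98909620e+01] 30.42728370807152
shift [ 395.6  -37.  -102.8] turn 12.1
```

Emit:
{"op": "send_rows", "data": {"targets": "0 0 -15 0 255;0 0 -45 0 255;0 0 -80 0 255;15 -1 -100 0 255;50 -5 -103 2 255;95 -9 -103 4 255;145 -14 -103 6 255;195 -18 -103 8 255;245 -23 -103 10 255;295 -28 -103 12 255;345 -33 -103 12 255;380 -36 -103 12 255;393 -37 -98 12 255;395 -37 -80 12 255;395 -37 -55 12 255;395 -37 -30 12 255;395 -37 -12 12 255;395 -37 -3 12 255;395 -37 -1 12 255;395 -37 -1 12 255"}}

```text
time: 47.78
ee_pos: [0.5544, 0.0697, 0.0181]
tcp_rot: [180.0, -0.0, 77.9]
wrist_force: [-0.5, -0.3, -0.8]
opening: 0.0452
grasp_force: 30.9
```

Emit:
{"op": "send_rows", "data": {"targets": "0 0 0.4 0 255;0 0 0.8 0 255;0 0 0.8 0 255;0 0 0.8 0 255"}}

```text
time: 48.28
ee_pos: [0.5543, 0.0698, 0.0175]
tcp_rot: [180.0, -0.0, 77.9]
wrist_force: [-1.3, -0.0, 5.0]
opening: 0.045
grasp_force: 31.1
```

Emit:
{"op": "send_rows", "data": {"targets": "0 0 0 0 150;0 0 0 0 100;0 0 0 0 0;0 0 0 0 0;0 0 0 0 0;0 0 -10 0 0;0 0 -40 0 0;0 0 -80 0 0;0 0 -110 0 0;0 0 -120 0 0;0 0 -120 0 0"}}

```text
time: 49.65
ee_pos: [0.5542, 0.0698, 0.1371]
tcp_rot: [180.0, -0.0, 77.9]
wrist_force: [-0.7, 0.4, -0.7]
opening: 0.0854
grasp_force: 0.0
```

```bash
python3 - <<'E'
from h import *
o=bot.get_obs();print(o["time"],o["ee_pos"],o["opening"],o["tcp_rot"],o["grasp_force"])
go(.4147,-.3196,.0085,90)
E
```

```text
49.65 [0.55418757 0.06977875 0.13705457] 0.08539372566503346 [ 1.79964324e+02 -1.22307079e-02  7.78911695e+01] 0.0
shift [-410.   -54.8  128.4] turn -12.1
```

Emit:
{"op": "send_rows", "data": {"targets": "-15 -2 0 0 0;-50 -7 0 -2 0;-95 -13 0 -4 0;-145 -19 0 -6 0;-195 -26 0 -8 0;-245 -33 0 -10 0;-295 -40 0 -12 0;-345 -46 0 -12 0;-385 -52 0 -12 0;-405 -55 5 -12 0;-410 -55 25 -12 0;-410 -55 60 -12 0;-410 -55 95 -12 0;-410 -55 118 -12 0;-410 -55 128 -12 0;-410 -55 128 -12 0;-410 -55 128 -12 0;-410 -55 128 -12 255;-410 -55 128 -12 255;-410 -55 128 -12 255"}}

```text
time: 52.15
ee_pos: [0.4146, -0.3199, 0.0098]
tcp_rot: [179.9, 0.0, 89.9]
wrist_force: [-0.7, 1.2, 6.6]
opening: 0.0501
grasp_force: 30.6
```

Emit:
{"op": "send_rows", "data": {"targets": "0 0 0 0 255;0 0 0 0 255;0 0 0 0 255;0 0 0 0 255"}}

```text
time: 52.65
ee_pos: [0.4146, -0.3199, 0.0098]
tcp_rot: [179.9, 0.0, 89.9]
wrist_force: [-1.2, 0.4, 6.0]
opening: 0.0498
grasp_force: 30.6
```

```bash
python3 - <<'E'
from h import *
o=bot.get_obs();print(o["time"],o["ee_pos"],o["opening"],o["tcp_rot"],o["grasp_force"])
go(.539,-.0568,.12,76.9)
E
```

```text
52.65 [ 0.41460131 -0.31986278  0.00976555] 0.049811975220060235 [1.79945453e+02 4.63227125e-02 8.98933520e+01] 30.645080502144992
shift [ 263.2  124.  -110.3] turn 13.0
```

Emit:
{"op": "send_rows", "data": {"targets": "0 0 -15 0 255;0 0 -45 0 255;0 0 -80 0 255;10 5 -105 0 255;35 16 -110 2 255;75 35 -110 5 255;115 54 -110 8 255;160 75 -110 11 255;200 94 -110 13 255;235 111 -110 13 255;256 121 -110 13 255;263 124 -108 13 255;263 124 -95 13 255;263 124 -65 13 255;263 124 -35 13 255;263 124 -12 13 255;263 124 -3 13 255;263 124 -1 13 255;263 124 -1 13 255;263 124 -1 13 255"}}

```text
time: 55.15
ee_pos: [0.5391, -0.057, 0.0105]
tcp_rot: [179.9, -0.0, 76.9]
wrist_force: [-0.7, -0.4, -0.8]
opening: 0.0501
grasp_force: 30.7
```

Emit:
{"op": "send_rows", "data": {"targets": "0 0 0.4 0 255;0 0 0.8 0 255;0 0 0.8 0 255;0 0 0.8 0 255"}}

```text
time: 55.65
ee_pos: [0.539, -0.0568, 0.0097]
tcp_rot: [180.0, -0.0, 76.9]
wrist_force: [-2.6, 0.1, 5.6]
opening: 0.0496
grasp_force: 31.3
```

Release, rise to the first viewing pose over the pan.

Emit:
{"op": "send_rows", "data": {"targets": "0 0 0 0 150;0 0 0 0 100;0 0 0 0 0;0 0 0 0 0;0 0 0 0 0;0 0 -10 0 0;0 0 -40 0 0;0 0 -80 0 0;10 0 -130 0 0;40 0 -175 0 0;70 0 -210 0 0;85 0 -221 0 0;85 0 -221 0 0;85 0 -221 0 0"}}

```text
time: 57.4
ee_pos: [0.5575, 0.0253, 0.2286]
tcp_rot: [-179.9, 0.0, 76.9]
wrist_force: [0.3, 1.0, 0.6]
opening: 0.0853
grasp_force: 0.0
```

```bash
python3 - <<'E'
from h import *
o=bot.get_obs();print(o["time"],o["ee_pos"],o["tcp_rot"])
c=cam("wrist");im=camera("wrist");np.save("w7T.npy",c[2]);K,d,T=c
u,v=px(c,[.547,.007,.04])[0].astype(int);print(u,v)
u0,v0=u-75,v-79;print(u0,v0);cv2.imwrite("pics/c7.png",cv2.resize(im[v0:v0+150,u0:u0+150],None,fx=4,fy=4,interpolation=cv2.INTER_CUBIC))
E
```

```text
57.4 [0.55745103 0.02532432 0.22856002] [-1.79876973e+02  4.83379359e-02  7.68720120e+01]
316 193
241 114
```

View pics/c7.png

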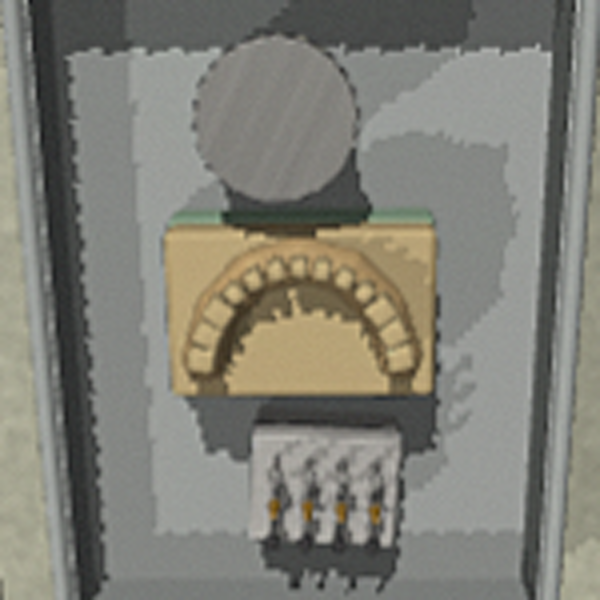

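```bash
python3 - <<'E'
from h import *
from workcell import ticket
K,d,_=cam("wrist");c=(K,d,np.load("w7T.npy"));f=lambda l:np.array(l)/4+[241,114]
print(rect(w(c,f([(165,228),(436,226),(433,393),(174,395)]),.038)),w(c,f([(276,118)]),.052),rect(w(c,f([(257,423),(403,430),(396,547),(249,540)]),.03)))
print(ticket.job_done())
E
```

```text
[547.9   8.6  83.5  54.8 -12.6] [[0.55524945 0.07058457]] [540.8 -55.4  50.9  43.9 -16.1]
the job is handed in; nothing more can be done
None
```

The job is done and handed in at about 57 s: the implant model is in the middle of the plate, the toothed model is in the middle of the pan, and the jar and bur block measured within about 2 mm of where they stood. When I put the toothed model on the mat, I let it go with up to about 1.5 mm still to settle.

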